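Slide the draining board out over the pail and hold it

ROBOT

A 6-joint arm with a two-finger parallel gripper is mounted at the origin on the work surface. World frame = base frame: x ahead of the robot, y to its left, z up, the work surface at z = 0. Lengths are in m, angles in rad, forces in N, time in s.
With the tool pointing down it reaches from about 0.325 to 0.85 m from the base axis. Payload 4.4 kg.
Tool frame: the origin (TCP) lies on the centre line of the jaws, within the pads' length; the fingertips stand 11 mm ahead of it and the grasp point (between the pads) lies 8 mm behind it; z points along the fingers, y is the direction in which the jaws open and shut (so a half turn about z gives the same grasp; the last joint's range is limited). The gripper opens to 94 mm and grips with 3 to 60 N. Pads are 16 mm wide; open, the fingers measure 119 mm over their backs; the gripper's body (75 mm by 177 mm) begins 78 mm behind the grasp point.
Start: joints at [1.081, 0.207, 1.542, -0, 1.393, -0.15], TCP at [0.192, 0.542, 0.216] pointing down, gripper open.
Joint ranges: [-2.73, 2.73], [-0.86, 2.22], [0.23, 2.46], [-1.11, 4.25], [0.08, 2.63], [-2.82, 2.82]. Speed limits (rad/s): [2.79, 2.79, 3.14, 3.14, 3.14, 3.14].

INTERFACE

Orientations are given as a unit quaternion [x, y, z, w].
In Python, from rig import ctrl gives the robot as it stands.
- The arm moves only by the tool apply_moves, never from a script. Its arguments are lists of equal length, an entry for each row: "fingers": the opening, from -1 (shut) to 1 (fully open), so that 0 is half open; "linear": the shift along the tool's x, y, z in m, a list of three; "turn": the turn, a rotation vector about the tool's x, y, z in rad, a list of three. A call has 1 to 20 rows; each row shifts and turns the pose as measured when the row begins, along the tool's axes as they then stand; what a row does not reach is not made up. A row lasts 1/8 s, in which the tool goes at most 62.5 mm and 10.7 degrees, less where a joint would pass 70% of its speed; a pose out of reach is approached as far as the arm can. A call with a gripper value outside its range is refused whole. The fingers move at their own pace and stop on an object; the grip force is fixed at half the most. Time passes only in rows, so rows that do not move let the fingers close. It gives the time, the measured TCP pose, the force and the opening at its end, in the units of the state.
- ctrl.observe(): the state, without advancing time (a new reading comes with each control period).
- ctrl.read_camera(name): name is "scene" or "top" or "wrist"; returns the picture (384x512x3 uint8, red, green, blue); there is no depth.
- ctrl.get_calibration(name): a dict with "mtx" (3x3 intrinsics, pixels), "D" ([k1, k2, p1, p2, k3] as OpenCV has them; the pictures are not rectified), "world_to_cam" (4x4, takes a point from world to camera coordinates). Camera axes: x right, y up, looking along -z (the intrinsics and any distortion apply to the point x, -y, -z); pixel columns grow to the right and rows downward; lengths in m; the calibration is good to about 2 mm. A picture is of the moment at which its call begins: read the wrist's pose just before it. get_calibration takes no time and is no camera call; for the wrist camera it gives the pose at the moment of the call.
- ctrl.sign_off(): hands the job in, once; it reports no verdict.
Trained networks look in the newest picture that a camera, given by its name, has taken for a name from the list of things; names that differ only in an ending like _2 or _b are one class to them, and where a whole thing is asked for, a point or a joint stands for the part that bears it (a point fixed in the world has none). Each returns a list of dicts, best first, with "p" (0 to 1); they miss things now and then, are a little off and sometimes report something else, mostly with a low value. They report only what shows in the picture. A call takes as long as a camera call. They do not tell look-alikes from the thing itself.
- ctrl.boxes_of(camera, label): "xyz" ([x, y, z] in m, in world coordinates, good to about 4 mm: the middle of the surface that is visible of it).
- ctrl.cut_out(camera, label): "mask" (384x512 bool, what is visible of it).
- ctrl.landmark_of(camera, label): "xyz" ([x, y, z] in m, in world coordinates, good to about 4 mm: a listed point, or the origin of a listed thing).
The state is a dict: "t": time; "joint_pos": joint angles; "dq": joint speeds; "joint_torque": joint torques, N m; "tcp_pos": TCP position; "tcp_rot": TCP orientation; "ft_force": force on the tool from outside, world axes, zero at the start; "wrist_torque": the same for the moment, N m; "opening": finger opening in m.
Only numpy, scipy, OpenCV 4.12 (cv2) and the standard library are available. Lean on these libraries where they do the work, as an engineer would, in place of code of your own. Each camera call takes 0.05 s, during which the arm holds its last target.

TASK

Slide the draining board along its stand, outward over the turquoise pail and without lifting it, until the red line across the board lies squarely above the stand's steel-capped edge, with the upturned mug still standing on the board over the pail. Past that point the board would tip over, so keep hold of it and finish while still holding it level and still. Leave the pail, soap box and brush where they are.

Things in the scene. Friction and masses are not known exactly. Their poses are not given: they have to be found in the camera images.
- stand: Fixed wooden stand on the bench, 280 long (its x) x 200 wide (its y) x 150 high. Origin: centre of its underside, on the bench. Its +x points outward, towards the pail; the top is flat at z = 150 mm with no rails. The last 12 mm of the top at its +x end is capped with bright steel.
- stand_edge (a point): Middle of the stand's outer (steel-capped) top edge, 140 mm along the stand's +x from its origin, 150 mm high; axes as the stand's.
- board: Loose pale wooden draining board lying flat on the stand, about 0.5 kg, 380 long (x) x 120 wide (y) x 16 thick, with dark drain grooves at its outer half. Origin: centre of its underside; +x points outward (it starts within 0.12 rad of the stand's +x), z up. A blue upright grip fin stands on its inner end. It starts with about 50 to 100 mm overhanging the edge, and must go about 110 to 160 mm farther.
- board_mark (a point): Middle of the red line on the board's top face: 20 mm behind the board's origin (x = -20 mm), z = 16 mm. The line is 6 mm wide, runs across the full width of the board and down its side edges. It is to end above the stand's edge, leaving 210 mm of board overhanging.
- board_grip (a point): Point in the blue grip fin, board x = -150 mm, y = 0, z = 45 mm (16 mm below the fin's top). The fin is 70 long (along board x), 22 thick (along board y), and rises 45 above the board's top face (its top is at board z = 61 mm, or 211 mm above the bench); it can be pinched from above across its thickness. Once the board is out, the mug's weight pulls the inner end upward with about 2 to 4 N at the fin, which the grip must hold down.
- mug: Loose steel mug standing upside down on the outer half of the board, 76 mm across, 85 high, with a side handle reaching 64 mm from the axis along its own +y; 0.14 to 0.28 kg. Origin: centre of its lower face, on the board; about 140 mm along +x from the board's origin.
- pail: Loose turquoise pail standing on the bench beyond the stand's outer edge, 115 high, 170 across the mouth, 128 across the foot, about 0.5 kg. Origin: centre of its underside. The overhanging board passes above it with 35 mm to spare. Not to be moved.
- soapbox: Bystander: closed white flip-top soap box with yellow lid, 110 x 72 x 43 high, loose on the bench. Origin: centre of its underside.
- brush: Bystander: stiff white scrubbing brush, 150 x 50 x 43 high, bristles down, loose on the bench. Origin: centre of its underside, x along its length.
Not all that is in view belongs to the job. Of the things like the mug, leave any that is pink; of the rest the smaller one is meant.

How it is judged:
At the end, for the whole second after the job is handed in: The middle of the red line is within 8 mm of the stand's outer edge, the board within 0.08 rad of square to it, level within 0.04 rad, still, and resting on the stand and held by the fingers only; the mug stands upright on the board, within 55 mm of the pail's centre line (x of board_mark in the frame of stand_edge between -0.008 and 0.008 m and angle between the x axis of board and the x axis of stand, either way round below 0.08 rad and angle between board's own z axis and vertical below 0.04 rad and z of board_mark in the frame of stand_edge between 0.01 and 0.022 m and linear speed of board below 0.01 m/s and contact force between the fingers and board above 0.8 N and contact force between board and stand above 1 N and contact force between board and pail below 0.2 N and angle between mug's own z axis and vertical below 0.08 rad and z of mug in the frame of board between 0.012 and 0.02 m and horizontal distance between mug and pail below 0.055 m); the arm keeps its last pose, push and grip.
It fails at once if the board tips (angle between board's own z axis and vertical above 0.15 rad).
It fails at once if the board is lifted off the stand instead of slid (z of board in the frame of stand above 0.165 m).
It fails at once if the mug tips over or falls (angle between mug's own z axis and vertical above 0.3 rad).
It fails at once if the pail, soap box or brush is moved (distance of any of pail, soapbox, brush from where it was at the start of the episode above 0.02 m).
It also fails if it takes over 29 s, if anything falls off the work surface, if the arm or the gripper's body presses on something with over 40 N, if the wrist force passes 120 N, or if a joint passes its speed limit or range.

## Working session

There is one attempt and no reset: what is moved stays moved. The work goes in short steps, Python scripts to look and compute and a tool call to move; the robot and the scene stay as the last step left them, time stands still between calls to the robot, and variables do not carry over. Pictures are saved under pics/ and viewed, and the job is handed in when it is done.

Besides the shell and the picture viewer there is one more tool, called after "Emit:" as name(argument=value, ...) on one line, values as JSON. apply_moves: Moves the arm, as the interface text tells. Its arguments: {"type":"object","properties":{"fingers":{"type":"array"},"linear":{"type":"array"},"turn":{"type":"array"}},"required":["fingers","linear","turn"]}

```bash
mkdir -p pics; ls; python3 - <<'E'
from rig import ctrl
import cv2
s=ctrl.observe();print(s)
for n in ("scene","top","wrist"):
    im=ctrl.read_camera(n);cv2.imwrite(f"pics/{n}0.png",im[:,:,::-1])
    c=ctrl.get_calibration(n);print(n,c)
    for l in ("board","board_mark","board_grip","stand_edge","stand","mug","pail"):
        if n!="wrist" and l in("board_mark","board_grip","stand_edge","mug","pail","board"):
            print(l,[(r['p'],r['xyz']) for r in ctrl.landmark_of(n,l)])
print(ctrl.observe()['t'])
E
```

```text
pics
{'t': 0.0, 'joint_pos': array([ 1.08049352e+00,  2.07403266e-01,  1.54291169e+00, -1.69177994e-05,
        1.39351221e+00, -1.50501273e-01]), 'dq': array([ 0.00018335, -0.00032942, -0.00057247,  0.00080026, -0.0003182 ,
        0.00219957]), 'joint_torque': array([-4.36888067e-04, -3.70893180e+01, -2.81407785e+01,  6.96402043e-02,
        3.66611034e-02, -1.93565988e-04]), 'tcp_pos': array([0.19129702, 0.54142839, 0.21532034]), 'tcp_rot': array([ 1.69082962e-01,  9.85601189e-01, -1.06301849e-03, -3.43976429e-04]), 'ft_force': array([-0.09567624, -0.36872557, -0.83672747]), 'wrist_torque': array([ 0.01617481, -0.04442208, -0.01662067]), 'opening': 0.0941706547147161}
scene {'mtx': array([[363.42915813,   0.        , 247.96421701],
       [  0.        , 363.42915813, 190.09605331],
       [  0.        ,   0.        ,   1.        ]]), 'D': array([-0.05462903,  0.        ,  0.        ,  0.        ,  0.        ]), 'world_to_cam': array([[-0.84651516,  0.53236013, -0.00218547,  0.51309613],
       [-0.39167382, -0.62001653,  0.67983168,  0.16341218],
       [ 0.36056025,  0.57634382, 
[... 1030 characters left out ...]
0.63, [0.5621, 0.2442, 0.1945])]
stand_edge []
mug [(0.87, [0.4871, -0.0306, 0.1699]), (0.71, [0.7513, -0.1657, 0.0032]), (0.58, [0.7567, 0.0019, 0.0035])]
pail [(0.72, [0.448, -0.1655, 0.0024])]
wrist {'mtx': array([[287.44721255,   0.        , 254.67590053],
       [  0.        , 287.44721255, 191.96878709],
       [  0.        ,   0.        ,   1.        ]]), 'D': array([0.0203215, 0.       , 0.       , 0.       , 0.       ]), 'world_to_cam': array([[ 0.33385001,  0.94262477,  0.00164681, -0.57471097],
       [-0.91057943,  0.32295118, -0.25796829,  0.02520111],
       [-0.24369914,  0.08462316,  0.96615198, -0.39061539],
       [ 0.        ,  0.        ,  0.        ,  1.        ]])}
0.75
```

View pics/top0.png

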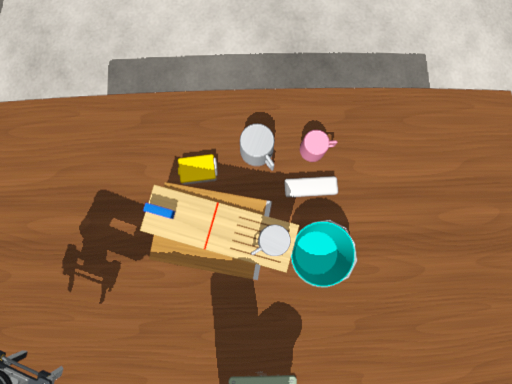

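View pics/scene0.png

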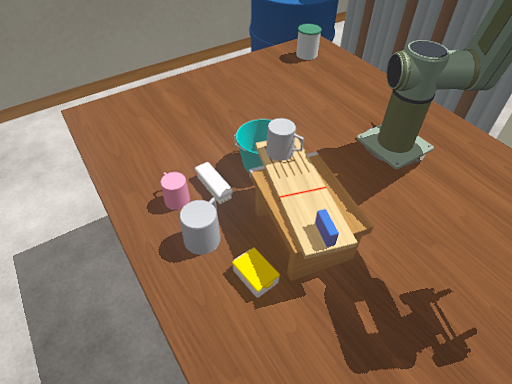

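The top view shows three mug-like things: steel on the board at (275,240), a larger grey one on the bench at (257,145), and a pink one at (315,145). The one on the board is the smaller of the two that aren't pink, so it should be the one meant. I'll confirm that in an enlarged crop.

```bash
python3 - <<'E'
import cv2
im=cv2.imread("pics/top0.png")[125:295,130:365]
cv2.imwrite("pics/topcrop.png",cv2.resize(im,None,fx=3.4,fy=3.4,interpolation=cv2.INTER_CUBIC))
im=cv2.imread("pics/scene0.png")[110:280,220:390]
cv2.imwrite("pics/scrop.png",cv2.resize(im,None,fx=3.5,fy=3.5,interpolation=cv2.INTER_CUBIC))
E
```

```text
(no output)
```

View pics/topcrop.png

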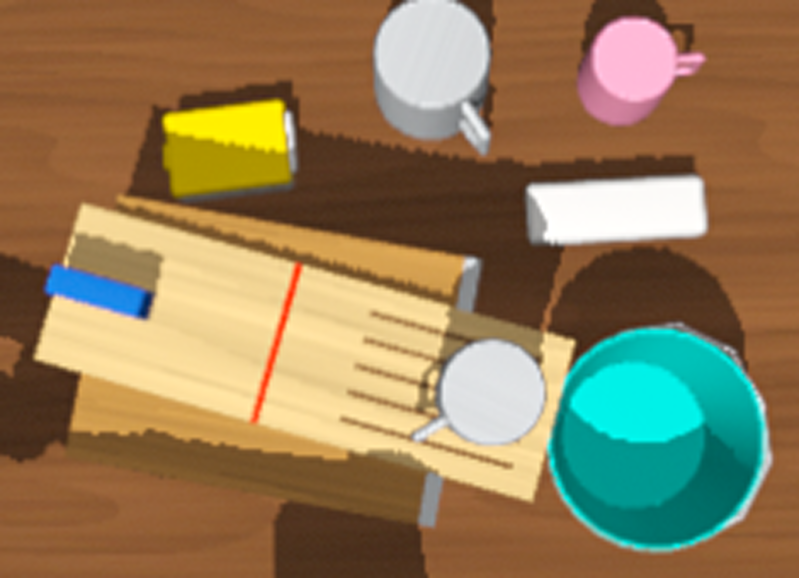

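View pics/scrop.png

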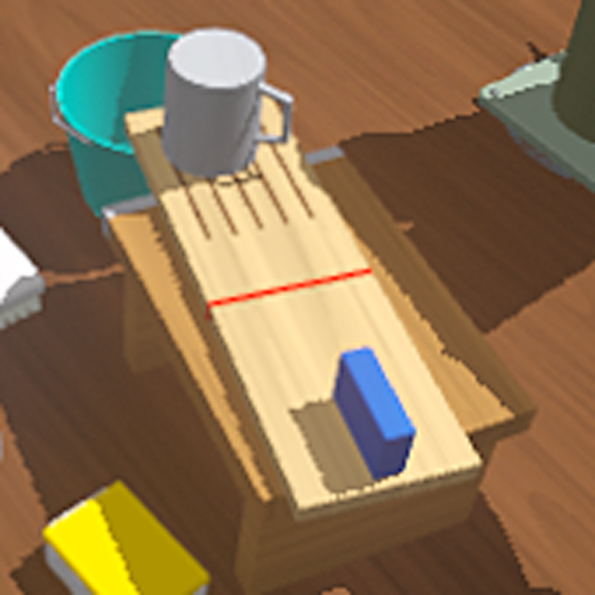

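```bash
cat > h.py <<'E'
import numpy as np, cv2
from rig import ctrl
def ray(name,uv,z,cal=None):
    c=cal or ctrl.get_calibration(name); T=c['world_to_cam']
    uv=np.atleast_2d(np.array(uv,float))
    n=cv2.undistortPoints(uv[:,None],c['mtx'],c['D'])[:,0]
    d=np.c_[n[:,0],-n[:,1],-np.ones(len(n))]@T[:3,:3]
    o=-T[:3,:3].T@T[:3,3]
    return o+d*((z-o[2])/d[:,2])[:,None]
def proj(name,P):
    c=ctrl.get_calibration(name); T=c['world_to_cam']
    P=np.atleast_2d(P)@T[:3,:3].T+T[:3,3]
    return cv2.projectPoints(P*[1,-1,-1],np.zeros(3),np.zeros(3),c['mtx'],c['D'])[0][:,0]
E
python3 - <<'E'
from h import *
np.set_printoptions(precision=4,suppress=True)
C=lambda p:[(130-.5+ (u+.5)/3.4,125-.5+(v+.5)/3.4) for u,v in p]
S=lambda p:[(220-.5+ (u+.5)/3.5,110-.5+(v+.5)/3.5) for u,v in p]
print("board\n",b:=ray("top",C([(82,204),(575,340),(533,502),(33,360)]),.166))
print("line\n",l:=ray("top",C([(300,263),(255,423)]),.166))
print("edge\n",e:=ray("top",C([(480,260),(432,526),(118,196),(67,443)]),.15))
print("fin top\n",f:=ray("top",C([(50,266),(152,292),(144,318),(45,291)]),.211),f.mean(0))
print("scene line\n",ray("scene",S([(208,302),(371,270)]),.166))
print("scene edge",ray("scene",S([(104,214),(340,150)]),.15))
print("scene fin",ray("scene",S([(341,352),(371,348),(414,430),(383,440)]),.211))
a=lambda v:np.arctan2(v[1],v[0])
print("yaw board",a(b[1]-b[0]),a(b[2]-b[3]),"line",a(l[1]-l[0])+0,"edge",a(e[1]-e[0]),"standside",a(e[0]-e[2]),a(e[1]-e[3]),"fin",a(f[1]-f[0]))
for n in("scene","top"): ctrl.read_camera(n);print([(r['p'],r['xyz']) for r in ctrl.boxes_of(n,"stand")],[(r['p'],r['xyz']) for r in ctrl.landmark_of(n,"stand")])
E
```

```text
board
 [[ 0.6305  0.2665  0.166 ]
 [ 0.5212 -0.0977  0.166 ]
 [ 0.4045 -0.0633  0.166 ]
 [ 0.5146  0.3028  0.166 ]]
line
 [[0.5825 0.1032 0.166 ]
 [0.4658 0.1377 0.166 ]]
edge
 [[ 0.5834 -0.0305  0.15  ]
 [ 0.3874  0.0102  0.15  ]
 [ 0.6384  0.2429  0.15  ]
 [ 0.4527  0.2813  0.15  ]]
fin top
 [[0.5796 0.2777 0.211 ]
 [0.5596 0.2042 0.211 ]
 [0.5414 0.2099 0.211 ]
 [0.5618 0.2812 0.211 ]] [0.5606 0.2432 0.211 ]
scene line
 [[0.5809 0.1013 0.166 ]
 [0.4659 0.1381 0.166 ]]
scene edge [[ 0.5861 -0.0243  0.15  ]
 [ 0.3889  0.014   0.15  ]]
scene fin [[0.5612 0.2107 0.211 ]
 [0.5433 0.2182 0.211 ]
 [0.5629 0.2802 0.211 ]
 [0.5831 0.2759 0.211 ]]
yaw board -1.8623761145124098 -1.8628766713729428 line 2.8538107947902183 edge 2.9372101354517963 standside -1.7695119735423424 -1.8070284799722676 fin -1.8363727843038598
[(0.65, [0.5552, 0.1947, 0.1529])] [(0.69, [0.5139, 0.128, 0.0005])]
[(0.55, [0.4631, 0.1306, 0.147])] []
```

The crop shows the board mug is steel, smaller than the other grey one, and has its handle toward the lower left. That confirms it as the right mug. The line needs about 134 mm along the stand's +x, with a board yaw of about +0.086. I'll rise and turn the tool to the fin first.

Emit:
apply_moves(fingers=[1, 1, 1, 1, 1, 1, 1, 1, 1], linear=[[0, 0, -0.03], [0, 0, -0.03], [0, 0, 0], [0, 0, 0], [0, 0, 0], [0, 0, 0], [0, 0, 0], [0, 0, 0], [0, 0, 0]], turn=[[0, 0, 0.17], [0, 0, 0.17], [0, 0, 0.17], [0, 0, 0.17], [0, 0, 0.17], [0, 0, 0.17], [0, 0, 0.17], [0, 0, 0.17], [0, 0, 0.16]])

```text
t: 2.17
tcp_pos: [0.1916, 0.542, 0.2785]
tcp_rot: [0.816, 0.577, -0.0, -0.0]
ft_force: [-0.2, -0.4, 0.4]
opening: 0.094
```

```bash
cat >> h.py <<'E'
from scipy.spatial.transform import Rotation as Ro
np.set_printoptions(precision=4,suppress=True)
def st(target=None,yaw=None):
    s=ctrl.observe();R=Ro.from_quat(s['tcp_rot']).as_matrix()
    print("t",s['t'],"tcp",s['tcp_pos'],"F",s['ft_force'],"M",s['wrist_torque'],"op",s['opening'])
    ya=np.arctan2(R[1,1],R[0,1]); print("yaw y",ya,"z",R[:,2],"q",s['joint_pos'])
    if target is not None: print("d tool",R.T@(np.array(target)-s['tcp_pos']))
    if yaw is not None:
        x=np.array([-np.sin(-0) ,0,0])
        yy=np.array([np.cos(yaw),np.sin(yaw),0]); zz=np.array([0,0,-1.]); Rt=np.c_[np.cross(yy,zz),yy,zz]
        print("rotvec tool",Ro.from_matrix(R.T@Rt).as_rotvec())
    return s,R
E
python3 -c "
from h import *
st([.561,.2445,.25],-.290)"
```

```text
t 2.175 tcp [0.1916 0.542  0.2785] F [-0.1796 -0.3607  0.3955] M [-0.0981  0.0668 -0.0242] op 0.09399420081125283
yaw y -0.3397122662934696 z [-0.0001 -0.     -1.    ] q [1.0805 0.1654 1.462  0.0001 1.5143 1.4202]
d tool [-0.1574  0.4475  0.0284]
rotvec tool [-0.0001  0.0001 -0.0497]
```

Emit:
apply_moves(fingers=[1, 1, 1, 1, 1, 1, 1, 1], linear=[[-0.0195, 0.055, 0], [-0.0195, 0.055, 0], [-0.0195, 0.055, 0], [-0.0195, 0.055, 0], [-0.0195, 0.055, 0], [-0.0195, 0.055, 0], [-0.0195, 0.055, 0.01], [-0.01, 0.03, 0.01]], turn=[[0, 0, 0], [0, 0, 0], [0, 0, 0], [0, 0, 0], [0, 0, 0], [0, 0, 0], [0, 0, -0.02], [0, 0, -0.03]])

```text
t: 3.18
tcp_pos: [0.5442, 0.2611, 0.2598]
tcp_rot: [0.799, 0.601, 0.003, -0.0]
ft_force: [0.8, 0.7, 0.3]
opening: 0.0939
```

```bash
python3 -c "
from h import *
st([.561,.2445,.23],-.290)
im=ctrl.read_camera('wrist');cv2.imwrite('pics/w1.png',im[:,:,::-1])
im=ctrl.read_camera('top');cv2.imwrite('pics/t1.png',im[:,:,::-1])"
```

```text
t 3.175 tcp [0.5442 0.2611 0.2598] F [0.7882 0.7052 0.3397] M [-0.0119  0.0794 -0.0176] op 0.09394632958194217
yaw y -0.28204805718171877 z [ 0.005  0.004 -1.   ] q [0.3029 0.2331 1.4198 0.0023 1.4827 0.5847]
d tool [-0.0115  0.0207  0.0298]
rotvec tool [ 0.0037 -0.0053  0.008 ]
```

View pics/w1.png

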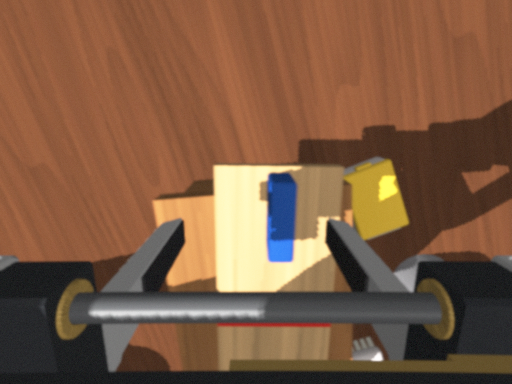

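The wrist view shows the blue fin at about (281,215), roughly between the open fingers. I'll check that against my fin estimate and correct.

```bash
python3 -c "
from h import *
c=np.array([.561,.2445,.211]);u=np.array([-.2857,-.9583,0]);v=np.array([.9583,-.2857,0])
print(proj('wrist',[c+a*.035*u+b*.011*v for a in(-1,1) for b in(-1,1)]))
im=cv2.imread('pics/w1.png')[150:290,200:360];cv2.imwrite('pics/w1c.png',cv2.resize(im,None,fx=4,fy=4,interpolation=cv2.INTER_CUBIC))"
```

```text
[[269.4451 182.4406]
 [298.0285 182.5404]
 [268.0099 264.7068]
 [294.5088 264.8026]]
```

View pics/w1c.png

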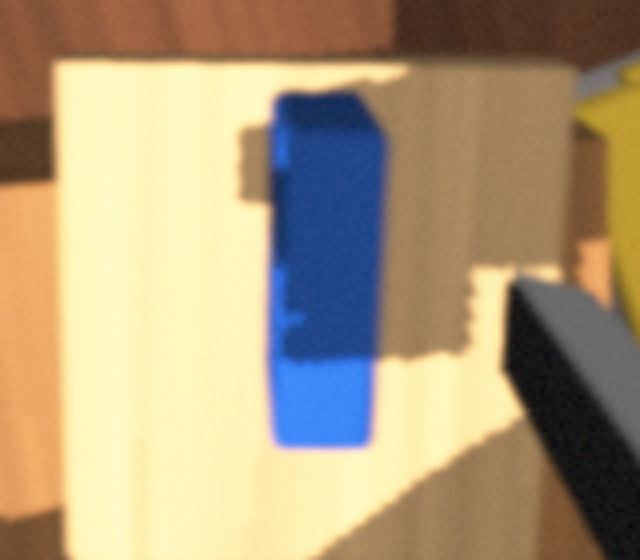

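Emit:
apply_moves(fingers=[1, 1], linear=[[-0.006, 0.011, 0], [-0.0055, 0.0095, 0]], turn=[[0.004, -0.005, 0], [0, 0, 0]])

```text
t: 3.52
tcp_pos: [0.5599, 0.2444, 0.2587]
tcp_rot: [0.8, 0.6, -0.002, -0.001]
ft_force: [0.1, -0.1, 0.2]
opening: 0.0943
```

The fin's top face sits at about (268–296, 182–261), within 2–3 px of the projection. Next I descend.

Emit:
apply_moves(fingers=[1, 1, 1, 1], linear=[[0, 0, 0.02], [0, 0, 0.02], [0, 0, 0.018], [0, 0, 0.01]], turn=[[0, 0, 0], [0, 0, 0], [0, 0, 0], [0, 0, 0]])

```text
t: 4.03
tcp_pos: [0.5612, 0.2462, 0.1924]
tcp_rot: [0.799, 0.601, 0.002, 0.0]
ft_force: [0.1, 0.1, -0.5]
opening: 0.094
```

```bash
python3 -c "
from h import *
st([.561,.2445,.187],-.290)"
```

```text
t 4.025 tcp [0.5612 0.2462 0.1924] F [ 0.0893  0.1086 -0.4781] M [-0.1062  0.0708  0.0494] op 0.09396848974378436
yaw y -0.28015947165749544 z [ 0.0033  0.0013 -1.    ] q [0.2721 0.3026 1.4732 0.0003 1.3623 0.5521]
d tool [-0.0017  0.0002  0.0054]
rotvec tool [ 0.0028 -0.0021  0.0098]
```

Emit:
apply_moves(fingers=[1, 1, -1, -1, -1, -1, -1, -1], linear=[[-0.001, 0, 0.005], [0, 0, 0], [0, 0, 0], [0, 0, 0], [0, 0, 0], [0, 0, 0], [0, 0, 0], [0, 0, 0]], turn=[[0.003, -0.002, 0.01], [0, 0, 0], [0, 0, 0], [0, 0, 0], [0, 0, 0], [0, 0, 0], [0, 0, 0], [0, 0, 0]])

```text
t: 5.03
tcp_pos: [0.562, 0.2458, 0.189]
tcp_rot: [0.802, 0.597, 0.001, 0.0]
ft_force: [-0.6, 0.1, 0.8]
opening: 0.0376
```

```bash
python3 -c "
from h import *
st([.517,.118,.187],-.204)
im=ctrl.read_camera('scene');cv2.imwrite('pics/s2.png',im[:,:,::-1])"
```

```text
t 5.025 tcp [0.562  0.2458 0.189 ] F [-0.6287  0.0652  0.7895] M [-0.0238  0.11   -0.0017] op 0.037631638147621285
yaw y -0.29033600712646274 z [ 0.0028  0.001  -1.    ] q [0.2711 0.3069 1.4749 0.0003 1.3569 0.5614]
d tool [-0.1353 -0.0065  0.0017]
rotvec tool [ 0.0024 -0.0017 -0.0863]
```

View pics/s2.png

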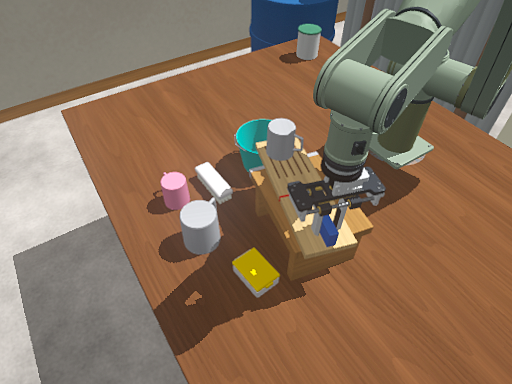

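The scene view shows the fingers astride the fin at (327,228). They are still closing, at 38 mm.

Emit:
apply_moves(fingers=[-1, -1, -1, -1], linear=[[0, 0, 0], [0, 0, 0], [0, 0, 0], [0, 0, 0]], turn=[[0, 0, 0], [0, 0, 0], [0, 0, 0], [0, 0, 0]])

```text
t: 5.58
tcp_pos: [0.5618, 0.2458, 0.1889]
tcp_rot: [0.802, 0.597, 0.001, 0.0]
ft_force: [-0.2, -0.8, 0.6]
opening: 0.0212
```

```bash
python3 -c "
from h import *
st([.517,.118,.187],-.204)"
```

```text
t 5.575 tcp [0.5618 0.2458 0.1889] F [-0.2174 -0.7905  0.5527] M [-0.0196  0.2469 -0.0915] op 0.021245798810779922
yaw y -0.29112525214480645 z [ 0.0022  0.0013 -1.    ] q [0.271  0.307  1.4748 0.0007 1.3574 0.5619]
d tool [-0.1353 -0.0063  0.0017]
rotvec tool [ 0.0018 -0.0018 -0.0871]
```

The grip is firm, with the opening at 21 mm. I'll slide gently in parts, turning as I go.

Emit:
apply_moves(fingers=[-1, -1, -1, -1, -1, -1, -1, -1], linear=[[-0.002, 0, 0], [-0.004, 0, 0], [-0.005, 0, 0], [-0.006, 0, 0], [-0.006, 0, 0], [-0.006, 0, 0], [-0.005, 0, 0], [-0.003, 0, 0]], turn=[[0, 0, 0], [0, 0, -0.004], [0, 0, -0.005], [0, 0, -0.005], [0, 0, -0.005], [0, 0, -0.005], [0, 0, -0.004], [0, 0, 0]])

```text
t: 6.58
tcp_pos: [0.551, 0.2104, 0.1895]
tcp_rot: [0.793, 0.609, 0.003, -0.001]
ft_force: [0.9, 3.0, 0.7]
opening: 0.022
```

```bash
python3 -c "
from h import *
st([.517,.118,.1885],-.204)
im=ctrl.read_camera('top');cv2.imwrite('pics/t3.png',im[:,:,::-1])
im=ctrl.read_camera('scene');cv2.imwrite('pics/s3.png',im[:,:,::-1])
a=cv2.imread('pics/t3.png')[150:300,130:330];b=cv2.imread('pics/s3.png')[110:260,220:420]
cv2.imwrite('pics/c3.png',cv2.resize(np.hstack([a,b]),None,fx=2,fy=2,interpolation=cv2.INTER_CUBIC))"
```

```text
t 6.575 tcp [0.551  0.2104 0.1895] F [0.8657 3.0457 0.7309] M [ 0.3341  0.2524 -0.0919] op 0.021963263388803923
yaw y -0.2604976712814324 z [ 0.0035  0.0061 -1.    ] q [0.215  0.2563 1.538  0.0054 1.3425 0.4743]
d tool [-0.098  -0.0091  0.0003]
rotvec tool [ 0.002  -0.0067 -0.0565]
```

View pics/c3.png

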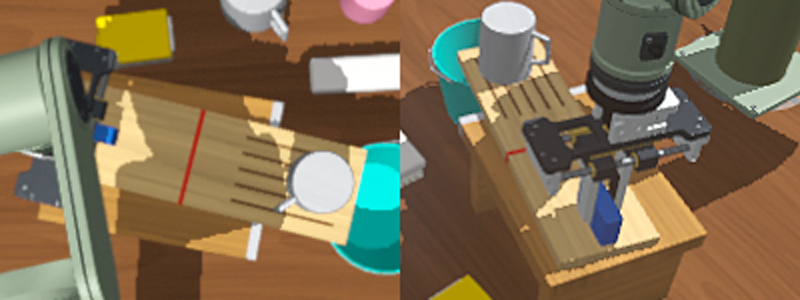

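The board is moving with the fin. The line has reached (192,157) in the left half of the picture, and the mug is standing. I'll carry on with small tilt and height corrections.

Emit:
apply_moves(fingers=[-1, -1, -1, -1, -1, -1, -1, -1, -1, -1], linear=[[-0.003, 0, 0.001], [-0.005, -0.0007, 0], [-0.006, -0.0007, 0], [-0.007, -0.0007, 0], [-0.007, -0.0007, 0], [-0.007, -0.0007, 0], [-0.007, -0.0007, 0], [-0.006, -0.0007, 0], [-0.005, -0.0005, 0], [-0.003, 0, 0]], turn=[[0.002, -0.004, -0.003], [0, -0.002, -0.005], [0, 0, -0.005], [0, 0, -0.005], [0, 0, -0.005], [0, 0, -0.005], [0, 0, -0.005], [0, 0, -0.005], [0, 0, -0.005], [0, 0, 0]])

```text
t: 7.92
tcp_pos: [0.5323, 0.1552, 0.1893]
tcp_rot: [0.779, 0.627, 0.002, -0.001]
ft_force: [0.5, 5.0, 1.1]
opening: 0.0215
```

```bash
python3 -c "
from h import *
st([.517,.118,.1885],-.204)
im=ctrl.read_camera('top');cv2.imwrite('pics/t4.png',im[:,:,::-1])
a=im[150:300,150:350,::-1]
cv2.imwrite('pics/c4.png',cv2.resize(a,None,fx=4,fy=4,interpolation=cv2.INTER_CUBIC))"
```

```text
t 7.925 tcp [0.5323 0.1552 0.1893] F [0.538  4.9976 1.1063] M [ 0.7234  0.0928 -0.0534] op 0.021461746203079474
yaw y -0.2145966183986143 z [ 0.0025  0.0038 -1.    ] q [0.1255 0.1846 1.6255 0.0036 1.3286 0.3392]
d tool [-0.0396 -0.007   0.0006]
rotvec tool [ 0.0016 -0.0043 -0.0106]
```

View pics/c4.png

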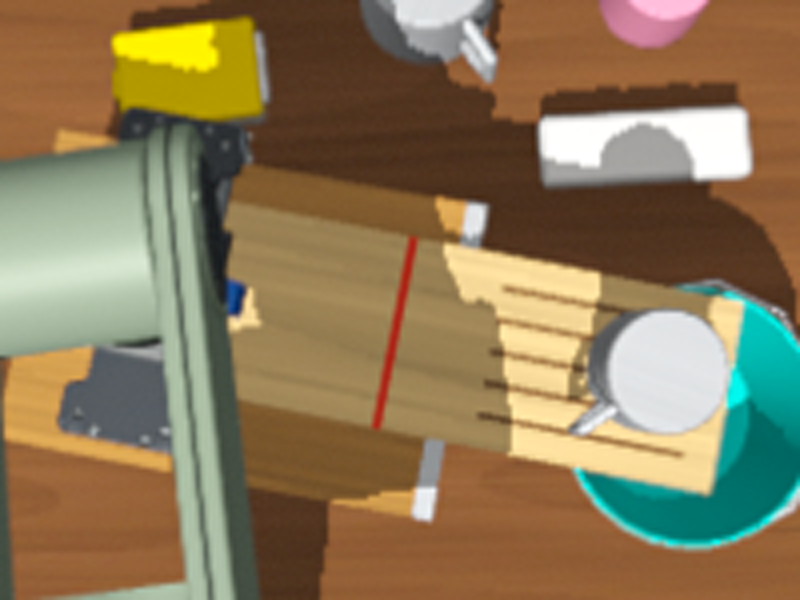

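```bash
cat >> h.py <<'E'
def meas(line,edge,ox,oy,k):
    C=lambda p:[(ox-.5+(u+.5)/k,oy-.5+(v+.5)/k) for u,v in p]
    l=ray("top",C(line),.166);e=ray("top",C(edge),.15)
    d=e[1]-e[0];ed=np.arctan2(d[1],d[0]);ya=ed+np.pi/2;u=np.array([np.cos(ya),np.sin(ya),0])
    d=l[1]-l[0];ld=np.arctan2(d[1],d[0])
    m=l.mean(0)-e.mean(0)
    print("edge mid",e.mean(0),"yaw stand",ya-2*np.pi,"board rel yaw",ld-ed,"mark x",m@u,"y",m@np.array([-u[1],u[0],0]),"w",np.linalg.norm(l[1]-l[0]),np.linalg.norm(e[1]-e[0]))
E
python3 -c "
from h import *
meas([(413,238),(377,428)],[(489,205),(434,521)],150,150,4)"
```

```text
edge mid [ 0.485  -0.0133  0.15  ] yaw stand -1.7692491130012638 board rel yaw -0.010904764144393564 mark x -0.04443362653721222 y 0.010447544294593318 w 0.11990500396355097 0.2018420890122928
```

About 40–44 mm is left. I'll go 34 mm and measure again.

Emit:
apply_moves(fingers=[-1, -1, -1, -1, -1, -1, -1, -1], linear=[[-0.003, -0.0005, 0.0005], [-0.004, -0.001, 0.0002], [-0.005, -0.001, 0], [-0.006, -0.001, 0], [-0.006, -0.001, 0], [-0.005, -0.001, 0], [-0.004, -0.0005, 0], [-0.002, 0, 0]], turn=[[0.001, -0.003, 0], [0, -0.002, -0.003], [0, 0, -0.003], [0, 0, -0.003], [0, 0, -0.002], [0, 0, 0], [0, 0, 0], [0, 0, 0]])

```text
t: 8.98
tcp_pos: [0.5189, 0.1203, 0.189]
tcp_rot: [0.775, 0.632, 0.001, 0.0]
ft_force: [1.1, 4.8, 1.7]
opening: 0.0217
```

```bash
python3 -c "
from h import *
st([.517,.118,.1885],-.204)
im=ctrl.read_camera('top');cv2.imwrite('pics/t5.png',im[:,:,::-1])
a=im[180:290,200:350,::-1]
cv2.imwrite('pics/c5.png',cv2.resize(a,None,fx=5,fy=5,interpolation=cv2.INTER_CUBIC))
im=ctrl.read_camera('scene')
cv2.imwrite('pics/s5.png',cv2.resize(im[100:260,210:410,::-1],None,fx=3.5,fy=3.5,interpolation=cv2.INTER_CUBIC))
"
```

```text
t 8.975 tcp [0.5189 0.1203 0.189 ] F [1.0968 4.8431 1.7206] M [ 1.0438  0.0294 -0.0839] op 0.02173327279289726
yaw y -0.20301508337131965 z [ 0.0017  0.0001 -1.    ] q [ 0.0652  0.1403  1.6775 -0.      1.3221  0.2682]
d tool [-0.0026 -0.0014  0.0005]
rotvec tool [ 0.0016 -0.0004  0.001 ]
```

View pics/c5.png

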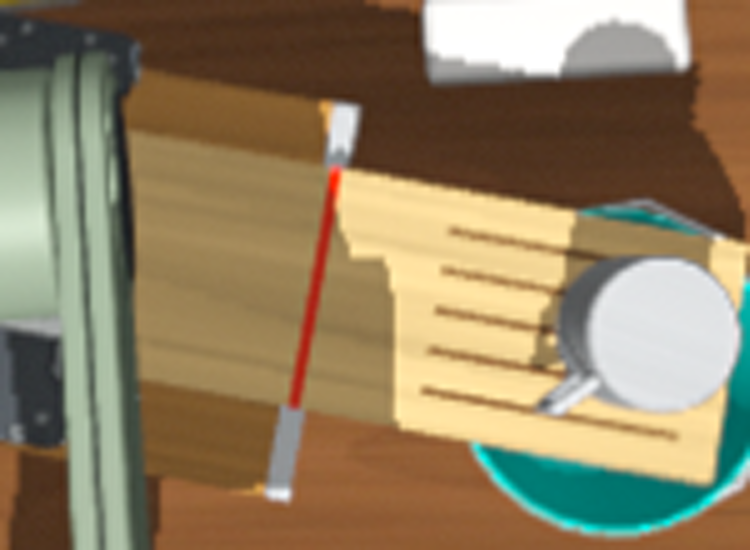

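View pics/s5.png

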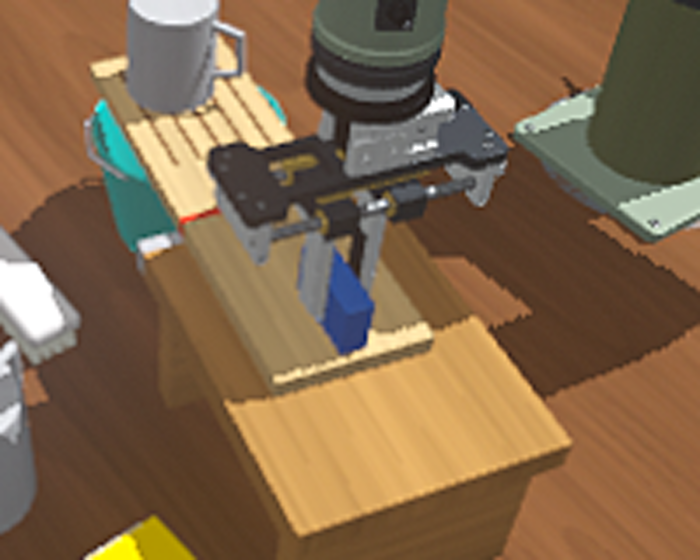

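```bash
python3 -c "
from h import *
meas([(335,168),(294,408)],[(360,106),(289,500)],200,180,5)
for n in('top','scene'):
  print([(r['p'],r['xyz']) for r in ctrl.landmark_of(n,'board_mark')],[(r['p'],r['xyz']) for r in ctrl.landmark_of(n,'mug')][:3],[(r['p'],r['xyz']) for r in ctrl.landmark_of(n,'pail')])
"
```

```text
edge mid [ 0.4855 -0.012   0.15  ] yaw stand -1.7751114340437537 board rel yaw 0.009589056019256859 mark x -0.0067497113098753956 y 0.005791614427940964 w 0.12058567707309986 0.2015577674271522
[(0.59, [0.4904, -0.0113, 0.1663])] [(0.97, [0.4675, -0.1648, 0.1708]), (0.91, [0.7518, -0.1686, 0.0008]), (0.63, [0.7595, 0.0013, 0.004])] []
[(0.85, [0.4934, -0.0044, 0.1665]), (0.23, [0.4502, -0.1587, 0.0042])] [(0.97, [0.4683, -0.1622, 0.1665]), (0.66, [0.753, -0.0009, -0.0012]), (0.62, [0.754, -0.1647, -0.0006])] [(0.96, [0.4482, -0.1593, 0.0024])]
```

```bash
python3 - <<'E'
from h import *
im=cv2.imread('pics/t5.png').astype(int)
ya=-1.774;u=np.array([np.cos(ya),np.sin(ya),0]);v=np.array([-u[1],u[0],0])
e=np.array([.4855,-.012,.15])
xs=np.arange(-.03,.03,.0015)
def prof(y,z):
    P=np.array([[e[0],e[1],z]+x*u+y*v for x in xs]);p=proj('top',P).astype(np.float32)
    return cv2.remap(im.astype(np.float32),p[:,0],p[:,1],cv2.INTER_LINEAR)[:,:][:,0] if False else cv2.remap(im.astype(np.float32),p[:,:1].copy(),p[:,1:].copy(),cv2.INTER_LINEAR)[:,0]
for y in(-.04,-.02,0,.02,.04,.055):
    c=prof(y,.166);r=np.clip(c[:,2]-c[:,1]-35-0.0*c[:,0],0,None)*((c[:,2]-c[:,1])>60)
    print("red",y,(xs*r).sum()/max(r.sum(),1))
for y in(-.09,-.08,-.07,.075,.085,.09):
    print("steel",y,prof(y,.15).astype(int)[::1].tolist()[10:30])
E
```

```text
red -0.04 -0.006674224435082323
red -0.02 -0.006672552506086815
red 0 -0.006301113244870533
red 0.02 -0.006640044753220803
red 0.04 -0.0062150633205201285
red 0.055 -0.006215872745587576
steel -0.09 [[55, 91, 123], [79, 103, 128], [114, 125, 135], [145, 144, 142], [146, 145, 142], [148, 146, 143], [150, 148, 144], [149, 147, 144], [146, 145, 144], [122, 130, 146], [95, 115, 147], [68, 103, 149], [57, 98, 149], [52, 97, 149], [53, 97, 148], [54, 97, 148], [54, 95, 148], [54, 95, 149], [54, 95, 148], [55, 96, 149]]
steel -0.08 [[53, 88, 122], [89, 110, 129], [121, 129, 137], [141, 142, 142], [148, 147, 145], [149, 147, 145], [149, 148, 145], [149, 147, 145], [149, 147, 145], [128, 135, 149], [92, 115, 154], [72, 106, 155], [57, 99, 155], [58, 100, 156], [59, 100, 156], [59, 100, 155], [59, 101, 155], [58, 101, 155], [59, 100, 155], [59, 100, 155]]
steel -0.07 [[54, 89, 122], [85, 106, 129], [131, 135, 140], [143, 143, 143], [148, 147, 144], [149, 148, 145], [150, 148, 145], [149, 148, 145], [147, 146, 145], [141, 142, 147], [101, 120, 150], [71, 105, 152], [59, 100, 153], [56, 99, 153]
[... 368 characters left out ...]
, 80], [32, 51, 81], [31, 51, 81], [31, 52, 82]]
steel 0.085 [[90, 130, 169], [143, 166, 193], [209, 211, 216], [228, 226, 224], [231, 229, 226], [230, 229, 226], [230, 228, 226], [230, 228, 226], [216, 215, 214], [187, 187, 190], [135, 138, 146], [77, 85, 100], [49, 63, 86], [32, 49, 78], [31, 50, 79], [31, 50, 79], [29, 49, 78], [30, 49, 78], [31, 50, 79], [32, 51, 80]]
steel 0.09 [[106, 169, 217], [164, 195, 221], [209, 216, 225], [222, 223, 225], [229, 227, 225], [229, 227, 225], [230, 228, 226], [230, 228, 226], [223, 222, 220], [197, 197, 197], [137, 138, 144], [84, 91, 106], [37, 52, 78], [29, 48, 75], [26, 46, 75], [27, 48, 75], [28, 49, 76], [29, 49, 77], [28, 48, 77], [26, 46, 76]]
```

The colour profiles put the steel's outer edge at about 0 mm and the red line at about −6.4 mm, with a relative yaw of about 0.005. I'll go the last 6 mm.

Emit:
apply_moves(fingers=[-1, -1, -1, -1, -1, -1], linear=[[-0.002, 0, 0.0003], [-0.002, 0, 0.0002], [-0.002, 0, 0], [-0.0003, 0, 0], [0, 0, 0], [0, 0, 0]], turn=[[0.0015, 0, 0], [0, 0, 0], [0, 0, 0], [0, 0, 0], [0, 0, 0], [0, 0, 0]])

```text
t: 10.12
tcp_pos: [0.5186, 0.1174, 0.1896]
tcp_rot: [0.775, 0.632, 0.003, -0.001]
ft_force: [0.4, 3.3, 3.2]
opening: 0.0217
```

```bash
cat > fin.py <<'E'
from h import *
st([.517,.118,.1885],-.204)
I=ctrl.read_camera('top')[:,:,::-1].copy();cv2.imwrite('pics/t6.png',I)
im=I.astype(np.float32)
ya=-1.774;u=np.array([np.cos(ya),np.sin(ya),0]);v=np.array([-u[1],u[0],0])
e=np.array([.4855,-.012,.15]);xs=np.arange(-.03,.03,.001)
for y in(-.04,-.02,0,.02,.04,.055):
    P=np.array([[e[0],e[1],.166]+x*u+y*v for x in xs]);p=proj('top',P).astype(np.float32)
    c=cv2.remap(im,p[:,:1].copy(),p[:,1:].copy(),cv2.INTER_LINEAR)[:,0]
    g=c[:,2]-c[:,1];r=np.where(g>70,g-35,0);print("red",y,(xs*r).sum()/max(r.sum(),1))
print([(r['p'],r['xyz']) for r in ctrl.landmark_of('top','mug')][:1])
S=ctrl.read_camera('scene')[:,:,::-1].copy()
a=I[180:290,200:350];b=S[100:210,210:360]
cv2.imwrite('pics/c6.png',cv2.resize(np.vstack([a,b]),None,fx=2.7,fy=2.7,interpolation=cv2.INTER_CUBIC))
E
python3 fin.py
```

```text
t 10.125 tcp [0.5186 0.1174 0.1896] F [0.411  3.2912 3.1779] M [ 0.6903  0.124  -0.1104] op 0.021670895810908416
yaw y -0.20174825356002798 z [ 0.0029  0.0059 -1.    ] q [0.0562 0.1362 1.6809 0.0059 1.3213 0.2565]
d tool [ 0.0002 -0.0017  0.0011]
rotvec tool [ 0.0016 -0.0064  0.0023]
red -0.04 -0.0036133666994605275
red -0.02 -0.003683895591938087
red 0 -0.003558612042726801
red 0.02 -0.0036081161460781294
red 0.04 -0.0034820306824494434
red 0.055 -0.003547627244091753
[(0.89, [0.7584, 0.0018, 0.0033])]
```

View pics/c6.png

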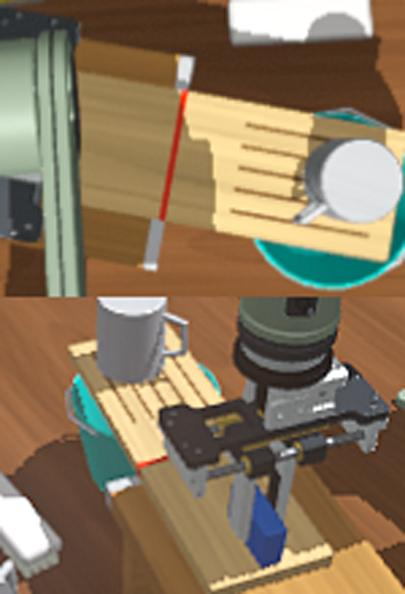

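The line is at −3.5 mm and square. The last zero-motion rows let the tool relax and tilt slightly, so I'll finish with an active nudge that corrects tilt and holds down.

Emit:
apply_moves(fingers=[-1, -1, -1, -1], linear=[[-0.002, 0, 0.001], [-0.002, 0, 0.0008], [-0.0013, 0, 0.0007], [-0.0007, 0, 0.0007]], turn=[[0.0015, -0.005, 0], [0, -0.003, 0], [0, -0.002, 0], [0, -0.001, 0]])

```text
t: 10.78
tcp_pos: [0.5187, 0.115, 0.189]
tcp_rot: [0.775, 0.632, 0.002, 0.0]
ft_force: [-1.2, 5.8, 5.3]
opening: 0.0218
```

```bash
python3 fin.py; python3 -c "
from h import *
s,_=st();print(s['dq'])"
```

```text
t 10.775 tcp [0.5187 0.115  0.189 ] F [-1.1952  5.78    5.3124] M [ 0.8539  0.4368 -0.2135] op 0.021795420650650817
yaw y -0.20156817958871573 z [ 0.0029  0.0023 -1.    ] q [0.0538 0.1364 1.6821 0.0022 1.3201 0.2548]
d tool [ 0.0026 -0.0023  0.0005]
rotvec tool [ 0.0024 -0.0029  0.0024]
red -0.04 -0.001379751499440749
red -0.02 -0.0014683297135921955
red 0 -0.001364347332126742
red 0.02 -0.0014175292718275616
red 0.04 -0.0015041643082396438
red 0.055 -0.0009940597037370962
[(0.94, [0.7498, -0.1666, 0.0018])]
t 10.925 tcp [0.5187 0.115  0.189 ] F [-0.2432  5.4891  3.7789] M [ 0.9182  0.4453 -0.1896] op 0.022045873417669976
yaw y -0.20152577388797904 z [ 0.003   0.0023 -1.    ] q [0.0538 0.1363 1.682  0.0022 1.3201 0.2548]
[-0.0015 -0.0002 -0.     -0.0001 -0.0008 -0.0021]
```

View pics/c6.png

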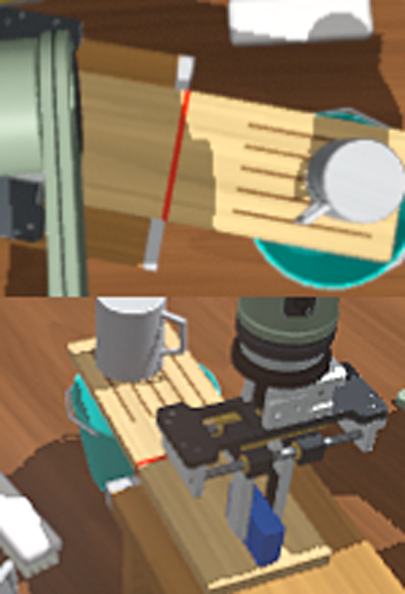

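The line is now at about −1.3 mm and square to the edge. The mug stands over the pail about 20 mm off its centre, the grip is holding down with about 4 N, and the joint speeds are near zero. I'm handing it in.

```bash
python3 -c "
from rig import ctrl
print(ctrl.sign_off())"
```

```text
the job is handed in; nothing more can be done
None
```

I pinched the blue fin and slid the board about 133 mm outward, turning it about 0.09 rad to square it with the stand. I handed the job in at about 11 s, still gripping and holding the board down. No verdict came back.

**Last checks:**
- **Red line:** about 1.3 mm short of the stand's outer edge by colour profile in the top view. The limit is 8 mm.
- **Squareness:** the board was within about 0.01 rad of square to the edge.
- **Level and still:** the tool tilt was about 0.004 rad and the joint speeds were near zero. I did not measure the board's own tilt separately.
- **Grip:** the fingers were closed on the fin at 22 mm, with an upward force of about 4 N on the tool.
- **Mug:** upright on the board in the last picture, about 20 mm from the pail's centre.
- **Pail, soap box and brush:** the pail and brush look unmoved in the last pictures. The soap box was out of the last crop; it looked unmoved in earlier ones.

**Disagreements:**
- With about 3–6 mm still to go, hand-picked corners, the arm's position and the network's points differed by a few mm on the line's position. I went by the colour profiles.
- In the last two checks, the top-hit mug detections were the other mug-like things. The 20 mm figure uses detections from just before the final 6 mm of sliding.

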